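# Set the collet nut: slide in, bottom out, back off a quarter turn, hold

## Robot

A 7-joint arm with a two-finger parallel gripper is mounted at the origin on the work surface. World frame = base frame: x ahead of the robot, y to its left, z up, the work surface at z = 0. Lengths are in m, angles in rad, forces in N, time in s.
With the tool pointing down it reaches from about 0.425 to 0.925 m from the base axis. Payload 6.8 kg.
Tool frame: the origin (TCP) lies midway between the tips of the shut fingers; the grasp point (between the pads) lies 19 mm behind it; y points along the fingers, z is the direction in which the jaws open and shut, and the axes are right-handed (so a half turn about y gives the same grasp; the last joint's range is limited). The gripper opens to 85 mm and grips with 20 to 120 N. Pads are 22 mm wide; open, the fingers measure 114 mm over their backs; the gripper's body (76 mm by 85 mm) begins 54 mm behind the grasp point. The pads swing forward as they close: fully open they stand 13 mm farther back than shut.
Start: joints at [1.133, 0.477, 0.022, 1.555, -0.011, 1.109, -0.083], TCP at [0.219, -0.639, 0.192] pointing down, gripper open.
Joint ranges: [-2.96, 2.96], [-0.34, 2.1], [-1.41, 1.46], [0.24, 2.44], [-1.37, 4.51], [0.17, 1.92], [-2.96, 2.96]. Speed limits (rad/s): [2.39, 2.39, 3.14, 3.14, 3.14, 3.14, 3.14].

## Interface

Orientations are given as a rotation vector (axis times angle).
In Python, from cell import manip gives the robot as it stands. The module is installed in compiled form; this text tells all that it offers.
- The arm moves only by the tool play_rows, never from a script. Its argument "series" is a list that holds one entry, the list of rows, each a list of 7 numbers: the shift along the world's x, y, z in mm, then the turn, a rotation vector about the world's x, y, z in degrees, then the gripper command: -1 is shut, 1 is fully open, values between are in proportion. A call has 1 to 12 rows; each row shifts and turns the commanded pose from where the row before left it; what a row does not reach is not made up. A row lasts 1/8 s, in which the tool goes at most 62.5 mm and 10.7 degrees, less where a joint would pass 70% of its speed; a pose out of reach is approached as far as the arm can. A call is refused whole if a number of a shift passes 62.5 or a number of a turn 10.7, either way. A call with a gripper value outside its range is refused whole. The fingers move at their own pace and stop on an object; "squeeze" is the grip in N (left out, the last holds). Time passes only in rows, so rows that do not move let the fingers close. It gives the time, the measured TCP pose, the force and the opening at its end, in the units of the state.
- manip.observe(): the state, without advancing time (a new reading comes with each control period).
- manip.get_image(name): name is "side" or "top" or "wrist"; returns (picture, depth): 384x512x3 uint8, red, green, blue; 384x512 float32, m along the optical axis (not along the pixel's ray), 0 where there is no reading.
- manip.get_calibration(name): a dict with "fx", "fy", "cx", "cy" (pixels), "extrinsics" (4x4, takes a point from world to camera coordinates). Camera axes: x right, y down, z forward; pixel columns grow to the right and rows downward; lengths in m; the calibration is good to about 2 mm. A picture is of the moment at which its call begins: read the wrist's pose just before it. get_calibration takes no time and is no camera call; for the wrist camera it gives the pose at the moment of the call.
- manip.job_done(): hands the job in, once; it reports no verdict.
The state is a dict: "time_s": time; "joints": joint angles; "joint_vel": joint speeds; "joint_torque": joint torques, N m; "position": TCP position; "tcp_rot": TCP orientation; "contact_force": force on the tool from outside, world axes, zero at the start; "torque": the same for the moment, N m; "gripper_width": finger opening in m.
Only numpy, scipy, OpenCV 4.12 (cv2) and the standard library are available. Lean on these libraries where they do the work, as an engineer would, in place of code of your own. Each camera call takes 0.05 s, during which the arm holds its last target. There are 200 camera calls.

## Task

Slide the blue collet block sideways along the bench, without lifting or tipping it, from its white parking mark into the yellow nest until it is fully home against the nest's end stop. Then screw the knurled nut clockwise all the way down until it bottoms out, and back it off a quarter turn so that a punch blank could slip in. Finish with the fingers still gripping the nut and holding it at that setting, the block still home in the nest; leave the jar, the hammer and the tin alone.

Things in the scene. Friction and masses are not known exactly. Their poses are not given: they have to be found in the camera images.
- block: Loose collet block, 0.9 kg. Dark base plate 150 x 80 x 16 mm (own x -115 to +35, y -40 to +40), on it a blue 56 mm square body, its top 61 mm above the bench, the knurled nut above that, and an upright aluminium tab to slide it by. Origin: underside, below the nut's axis. x points from tab to nut, y across the base (the narrow way), z up.
- tab (a point): Middle of the top edge of the block's upright aluminium tab, at block x = -85 mm, 62 mm above the bench. The tab is 12 mm thick (along the block's y), 40 mm wide (along its x) and stands 46 mm above the base plate. Pinch it from above across its thickness to slide and steer the block.
- nut: Knurled steel cylinder, 44 mm diameter, 32 mm tall, started on the block's thread; red index mark on top. Origin: centre of its underside, 62.5 mm above the bench when bottomed out; it turns with the nut. Right-hand thread: clockwise from above tightens, 2.5 mm per turn. Light friction (0.06 N m); it stays where it is left. Pinch across its diameter from above.
- nut_turn (a joint): How far the nut is unscrewed from its bottom stop, rad: 0 = bottomed out (hard stop), growing counter-clockwise seen from above; a quarter turn back is 1.571. It starts about half a turn up (2.3 to 3.6).
- nest: Yellow U-shaped nest fixed on the bench, no floor, walls 20 mm high. Mouth with flared cheeks at its -y, end stop at +y. Inner faces: guides at x = -118 and +38 mm, stop at y = +42 mm; guides begin at y = -44, flares (15 mm wider each side) at -80 mm. Origin on the bench: with the block home, the block's origin lies within 3 mm of it and their x axes agree.
- park: White painted rectangle on the bench, 170 x 100 mm, flat: the parking mark on which the block starts. Origin near where the block's origin starts; same axes.
- jar: Closed glass jar with brass cap, 72 mm in diameter, 110 mm tall, loose bystander; origin at the centre of its underside.
- hammer: Hammer lying on the bench, loose bystander; it lies along its x, handle to -x.
- tin: Red tin, 60 mm in diameter, 75 mm tall, loose bystander; origin at the centre of its underside.
Things that resemble listed ones, but are neither listed nor needed, are in the scene too. Of the things shaped like the nest, the yellow one is meant.

How it is judged:
On the way, in this order (a step that is already met when the one before it is completed fails the run):
1. the block is home in the nest, flat on the bench, the nut not yet screwed down (horizontal distance between block and nest below 0.01 m and angle between the x axis of block and the x axis of nest, either way round below 0.13 rad and height (world z) of block below 0.005 m), for 0.2 s.
2. the nut is bottomed out, the block in the nest (value of joint nut_turn below 0.1 rad and horizontal distance between block and nest below 0.015 m), for 0.2 s.
At the end, for the whole second after the job is handed in: After bottoming out (within 0.1 rad) in the nest, the nut is 1.57 rad (+-0.3) back from its stop, gripped by the fingers (over 4 N); the block is at rest, flat on the bench, its origin within 15 mm of the nest's and turned less than 0.13 rad from it (value of joint nut_turn between 1.27 and 1.87 rad and contact force between the fingers and nut above 4 N and horizontal distance between block and nest below 0.015 m and angle between the x axis of block and the x axis of nest, either way round below 0.13 rad and height (world z) of block below 0.005 m and angle between block's own z axis and vertical below 0.08 rad and linear speed of block below 0.02 m/s); the arm keeps its last pose, push and grip.
It fails at once if the block is lifted or tipped (height (world z) of block above 0.01 m or angle between block's own z axis and vertical above 0.15 rad).
It fails at once if the jar, hammer or tin is moved by more than 30 mm (distance of any of jar, hammer, tin from where it was at the start of the episode above 0.03 m).
It also fails if it takes over 72 s, if anything falls off the work surface, if the arm or the gripper's body presses on something with over 40 N, if the wrist force passes 120 N, or if a joint passes its speed limit or range.

## Working session

There is one attempt and no reset: what is moved stays moved. The work goes in short steps, Python scripts to look and compute and a tool call to move; the robot and the scene stay as the last step left them, time stands still between calls to the robot, and variables do not carry over. Pictures are saved under pics/ and viewed, about 8 in all and at most 12, crops included, and the job is handed in when it is done.

Besides the shell and the picture viewer there is one more tool, called after "Request:" as a command line: name --argument value ..., lists and objects as JSON in quotes. play_rows: Moves the arm, as the interface text tells. Its arguments: {"type":"object","properties":{"series":{"type":"array","items":{"type":"array","items":{"type":"array","items":{"type":"number"}}}},"squeeze":{"type":"number"}},"required":["series"]}

```bash
mkdir -p pics
cat > h.py <<'E'
import numpy as np, cv2
from cell import manip
def snap(n,f):
    p,d=manip.get_image(n); c=manip.get_calibration(n)
    cv2.imwrite(f'pics/{f}.png',p[:,:,::-1]); np.savez(f'{f}.npz',p=p,d=d,**{k:c[k] for k in('fx','fy','cx','cy','extrinsics')})
def pt(f,u,v,z=None):
    c=np.load(f+'.npz'); T=np.linalg.inv(c['extrinsics'])
    r=np.array([(u-c['cx'])/c['fx'],(v-c['cy'])/c['fy'],1])
    if z is None:
        return T[:3,:3]@(r*c['d'][int(v),int(u)])+T[:3,3]
    w=T[:3,:3]@r; return T[:3,3]+w*(z-T[2,3])/w[2]
E
python3 - <<'E'
from h import *
np.set_printoptions(precision=4,suppress=True)
print(manip.observe())
for n in('top','side'): snap(n,n+'0'); 
a=cv2.imread('pics/top0.png');b=cv2.imread('pics/side0.png')
cv2.imwrite('pics/top0b.png',cv2.resize(a,(800,600)))
cv2.imwrite('pics/side0b.png',cv2.resize(b,(800,600)))
print(np.linalg.inv(np.load('top0.npz')['extrinsics']))
E
```

```text
{'time_s': 0.0, 'joints': array([ 1.1329,  0.4778,  0.0223,  1.5565, -0.0115,  1.1092, -0.0831]), 'joint_vel': array([-0.0003,  0.0004,  0.0013,  0.0005,  0.0013, -0.0001,  0.0009]), 'joint_torque': array([ -0.0009, -59.6452,   1.6073, -28.1193,   0.0123,   0.0093,
         0.    ]), 'position': array([ 0.2184, -0.638 ,  0.1909]), 'tcp_rot': array([-0.3404,  2.0448, -2.0411]), 'contact_force': array([0.3374, 0.4686, 0.6906]), 'torque': array([ 0.0225, -0.0226,  0.0034]), 'gripper_width': 0.08541366314747362}
[[-0.0125 -0.9938  0.1108  0.4426]
 [-0.9998  0.014   0.0124  0.0851]
 [-0.0139 -0.1106 -0.9938  1.0242]
 [ 0.      0.      0.      1.    ]]
```

View pics/top0b.png

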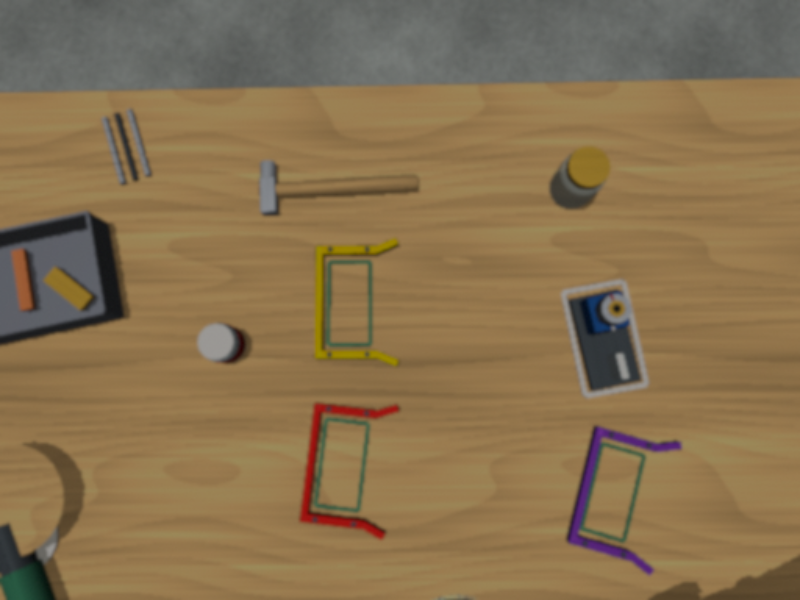

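View pics/side0b.png

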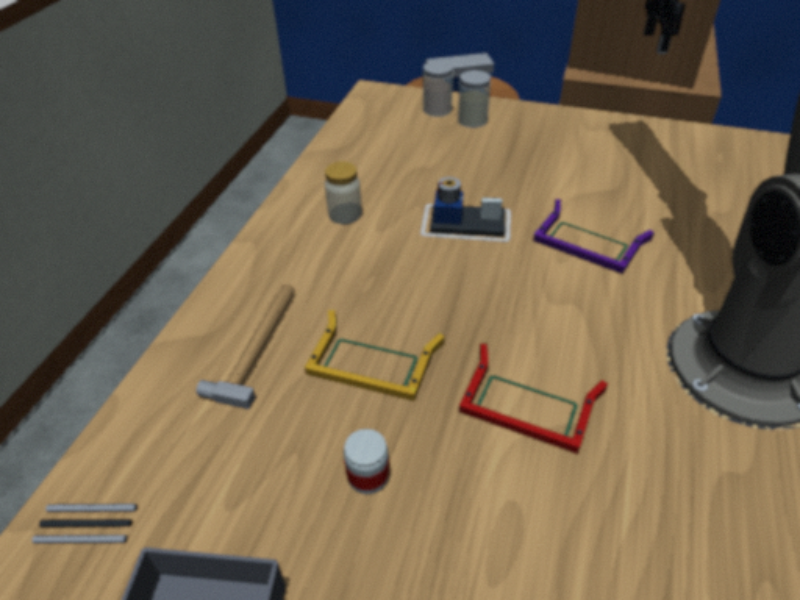

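The top picture shows the blue block on its white mark at about (605,338), with its nut at (614,308) and its tab at (622,366). Nest-shaped things: yellow (345,302), red (340,462) and purple (625,490). I choose yellow by the description, and its mouth faces right (-y). The hammer is at (340,187), the jar at (587,168) and the tin at (220,342). Next, one close crop.

Run:
```python
from h import *
a=cv2.imread('pics/top0.png')
def crop(x,y,w,h): return cv2.resize(a[y:y+h,x:x+w],(w*6,h*6),interpolation=cv2.INTER_CUBIC)
c1=crop(195,150,66,90); c2=crop(354,172,66,90)
cv2.imwrite('pics/c0.png',np.hstack([c1,c2])); print(c1.shape)
```

```text
(540, 396, 3)
```

View pics/c0.png

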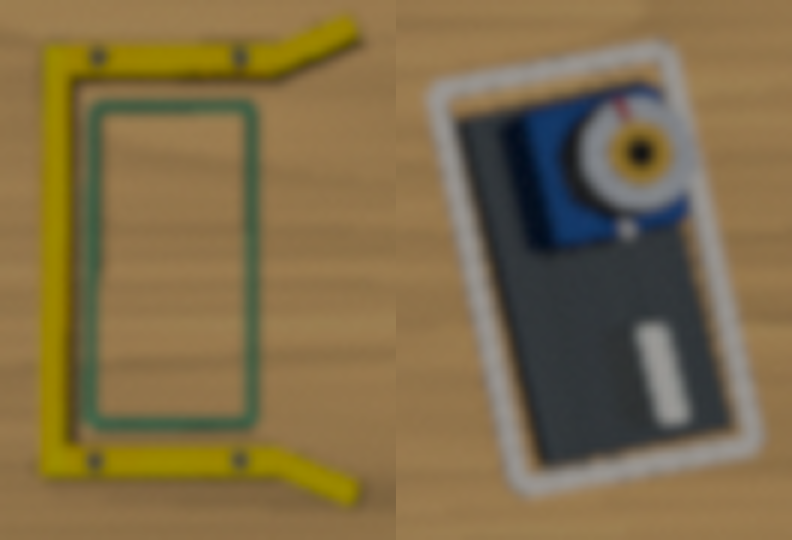

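The crop shows the yellow nest with inner edges at crop rows 76 and 448 and the stop at column 74. The block's tab runs from (652,322) to (676,425), and the nut top centre is at (640,153).

Run:
```python
from h import *
np.set_printoptions(precision=4,suppress=True)
def L(x,y): return 195+(x+.5)/6-.5,150+(y+.5)/6-.5
def R(x,y): return 354+(x-396+.5)/6-.5,172+(y+.5)/6-.5
P={}
for k,q,z in [('gt1',L(85,77),.02),('gt2',L(265,77),.02),('gb1',L(85,447),.02),('gb2',L(265,447),.02),('s1',L(74,100),.02),('s2',L(74,430),.02),
 ('tabA',R(652,322),.062),('tabB',R(676,425),.062),('nut',R(640,153),.096),('pl_tl',R(460,122),.016),('pl_bl',R(544,464),.016),('pl_br',R(735,430),.016)]:
    P[k]=pt('top0',*q,z=z); print(k,P[k], pt('top0',*q))
tab=(P['tabA']+P['tabB'])/2; d=P['nut']-tab
print('tab',tab,'d',np.hypot(*d[:2]),'yaw',np.degrees(np.arctan2(d[1],d[0])))
e=P['pl_tl']-P['pl_bl'];print('edge',np.hypot(*e[:2]),np.degrees(np.arctan2(e[1],e[0])))
e=P['s1']-P['s2'];print('nest yaw',np.degrees(np.arctan2(e[1],e[0])))
yaw=np.arctan2(e[1],e[0]);c,s=np.cos(yaw),np.sin(yaw);Rn=np.array([[c,-s],[s,c]])
f=lambda k:(Rn.T@P[k][:2])
print(f('gt1'),f('gt2'),f('gb1'),f('gb2'),f('s1'))
nx=((f('gt1')+f('gt2')+f('gb1')+f('gb2'))/4)[0]+.040; ny=f('s1')[1]-.042
print('nest origin',Rn@[nx,ny])
from scipy.spatial.transform import Rotation as Ro
print(Ro.from_rotvec(manip.observe()['tcp_rot']).as_matrix())
for n,u,v in(('jar',587,168),('tin',220,342)): print(n,pt('top0',u*.64,v*.64))
```

```text
gt1 [0.6588 0.2005 0.02  ] [0.6595 0.2009 0.0167]
gt2 [0.6576 0.1247 0.02  ] [0.6586 0.1248 0.0158]
gb1 [0.503  0.2007 0.02  ] [0.5031 0.2009 0.0179]
gb2 [0.502  0.1261 0.02  ] [0.502  0.1261 0.0196]
s1 [0.649  0.2051 0.02  ] [0.6506 0.206  0.0124]
s2 [0.5101 0.2052 0.02  ] [0.5112 0.2072 0.0031]
tabA [ 0.4917 -0.248   0.062 ] [ 0.4942 -0.2646  0.0143]
tabB [ 0.4513 -0.2553  0.062 ] [ 0.4517 -0.2712  0.0172]
nut [ 0.5548 -0.2351  0.096 ] [ 0.5548 -0.2352  0.0957]
pl_tl [ 0.5785 -0.1887  0.016 ] [ 0.5788 -0.1893  0.0137]
pl_bl [ 0.4364 -0.2168  0.016 ] [ 0.4364 -0.2171  0.015 ]
pl_br [ 0.4493 -0.2956  0.016 ] [ 0.4494 -0.302  -0.0011]
tab [ 0.4715 -0.2517  0.062 ] d 0.08490314083675293 yaw 11.267189586254913
edge 0.14485671199591857 11.21094420392392
nest yaw -0.04374830772408046
[0.6587 0.201 ] [0.6576 0.1252] [0.5028 0.2011] [0.5019 0.1265] [0.6489 0.2056]
nest origin [0.6203 0.1631]
[[-0.9461 -0.0006  0.3239]
 [-0.3239  0.0015 -0.9461]
 [ 0.0001 -1.     -0.0016]]
jar [ 0.7633 -0.1983  0.1096]
tin [0.5141 0.3548 0.0748]
```

Request:
play_rows --series '[[[25,38.5,-5,0,0,-0.77,1],[25,38.5,-5,0,0,-0.77,1],[25,38.5,-5,0,0,-0.77,1],[25,38.5,-5,0,0,-0.77,1],[25,38.5,-5,0,0,-0.77,1],[25,38.5,-5,0,0,-0.77,1],[25,38.5,-5,0,0,-0.77,1],[25,38.5,-5,0,0,-0.77,1],[25,38.5,-5,0,0,-0.77,1],[27,40,-5,0,0,-0.77,1],[0,0,0,0,0,0,1],[0,0,0,0,0,0,1]]]'

```text
time_s: 1.6
position: [0.47, -0.2526, 0.1416]
tcp_rot: [-0.209, 2.119, -2.119]
contact_force: [0.5, 0.5, 0.3]
gripper_width: 0.0857
```

Run:
```python
from h import *
from scipy.spatial.transform import Rotation as Ro
np.set_printoptions(precision=4,suppress=True)
o=manip.observe();print(o['position'],Ro.from_rotvec(o['tcp_rot']).as_matrix(),o['joints'],o['time_s'])
snap('wrist','w1')
cv2.imwrite('pics/w1b.png',cv2.resize(cv2.imread('pics/w1.png'),(768,576)))
```

```text
[ 0.47   -0.2526  0.1416] [[-0.981  -0.001   0.1942]
 [-0.1942 -0.0002 -0.981 ]
 [ 0.001  -1.      0.    ]] [ 0.4903  0.3088 -0.1379  1.9366  0.054   0.9004 -1.0502] 1.6
```

View pics/w1b.png

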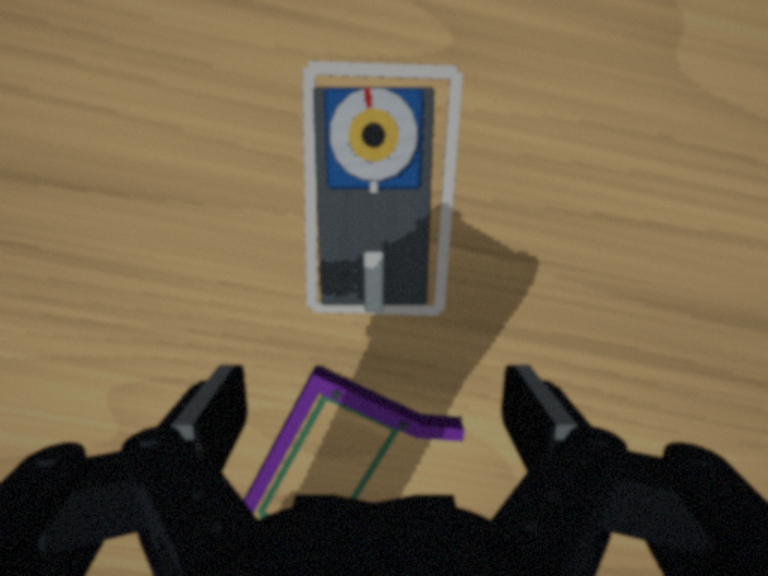

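The wrist picture shows the tab at column 373, rows 253–310, centred between the fingers (245 and 503). The nut is at (373,135), with its red mark at the top.

Run:
```python
from h import *
np.set_printoptions(precision=4,suppress=True)
for n,u,v,z in(('tabfar',373,253,.062),('tabnear',373,310,.062),('nut',373,135,.096)):
    print(n,pt('w1',u/1.5,v/1.5,z),pt('w1',u/1.5,v/1.5+(2 if 'far' in n else -2 if 'near' in n else 0)))
```

```text
tabfar [ 0.4892 -0.2496  0.062 ] [ 0.4876 -0.25    0.0633]
tabnear [ 0.453  -0.2567  0.062 ] [ 0.4549 -0.2564  0.062 ]
nut [ 0.554 -0.237  0.096] [ 0.554  -0.237   0.0964]
```

Request:
play_rows --series '[[[0,0,-25,0,0,0,1],[0,0,-30,0,0,0,1],[1,0,-30,0,0,0,1],[0,0,-15,0,0,0,1],[0,0,-8,0,0,0,1],[0,0,0,0,0,0,1],[0,0,0,0,0,0,-1],[0,0,0,0,0,0,-1],[0,0,0,0,0,0,-1],[0,0,0,0,0,0,-1],[0,0,0,0,0,0,-1],[0,0,0,0,0,0,-1]]]' --squeeze 45

```text
time_s: 3.15
position: [0.4716, -0.2521, 0.0339]
tcp_rot: [-0.208, 2.119, -2.119]
contact_force: [-0.0, -0.6, -0.4]
gripper_width: -0.0
```

Width reads 0 where 12 mm was expected, so I look before moving.

Run:
```python
from h import *
snap('wrist','w2');snap('side','s2')
a=cv2.imread('pics/w2.png');b=cv2.imread('pics/side0.png')[90:170,250:357]
s=cv2.imread('pics/s2.png')[70:170,250:390]
cv2.imwrite('pics/w2b.png',np.hstack([a[:300,100:400],cv2.resize(s,(420,300),interpolation=cv2.INTER_CUBIC)]))
print(manip.observe()['gripper_width'])
```

```text
-9.248723940469358e-05
```

View pics/w2b.png

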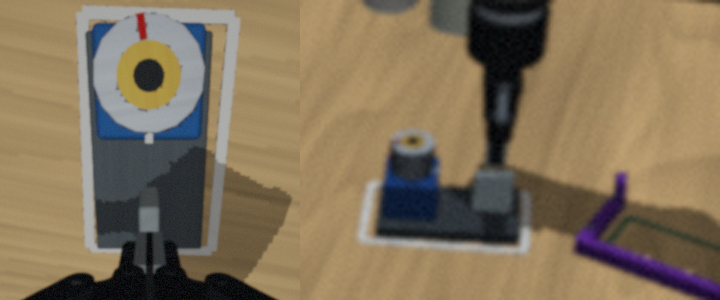

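Run:
```python
from h import *
np.set_printoptions(precision=1,suppress=True,linewidth=200)
a=cv2.imread('pics/w2.png'); 
cv2.imwrite('pics/w2c.png',cv2.resize(a[170:330,180:320],(700,800))[:600])
for v in (190,200,210,215,220,225,230,235,240,245,250,255,260):
    print(v,[ (pt('w2',u,v)*1000).round().astype(int).tolist() for u in (225,235,241,248,255,262,270)])
```

```text
190 [[484, -232, 15], [486, -240, 15], [489, -244, 23], [491, -248, 27], [492, -253, 27], [490, -259, 16], [491, -264, 17]]
200 [[477, -234, 15], [478, -241, 13], [490, -244, 49], [491, -248, 50], [492, -252, 50], [482, -260, 16], [483, -266, 16]]
210 [[469, -235, 16], [471, -242, 15], [488, -245, 61], [488, -249, 61], [489, -253, 61], [475, -262, 17], [476, -268, 15]]
215 [[466, -236, 16], [467, -243, 15], [485, -245, 62], [485, -249, 61], [486, -253, 61], [471, -263, 16], [472, -268, 16]]
220 [[462, -236, 16], [463, -244, 16], [482, -246, 61], [483, -250, 62], [484, -254, 62], [467, -263, 17], [468, -269, 15]]
225 [[458, -237, 15], [459, -244, 15], [478, -247, 61], [480, -250, 63], [481, -254, 63], [463, -264, 16], [465, -270, 16]]
230 [[454, -238, 15], [455, -245, 15], [476, -247, 62], [477, -251, 62], [478, -255, 62], [460, -265, 17], [461, -271, 17]]
235 [[450, -238, 17], [452, -246, 17], [482, -246, 83], [483, -250, 82], [483, -253, 82], [484, -257, 82], [456, -272, 16]]
240 [[446, -239, 16], [447, -247, 16], [483, -246, 90], [483, -250, 89], [484, -253, 88], [484, -257, 88], [452, -273, 15]]
245 [[476, -239, 85], [478, -244, 86], [482, -247, 94], [482, -250, 93], [483, -253, 94], [484, -256, 93], [481, -261, 85]]
250 [[476, -240, 89], [481, -244, 97], [482, -247, 98], [482, -250, 98], [484, -253, 99], [484, -256, 99], [480, -261, 89]]
255 [[477, -240, 95], [482, -244, 103], [481, -247, 101], [483, -250, 104], [484, -253, 104], [484, -256, 103], [481, -261, 95]]
260 [[477, -241, 101], [481, -245, 107], [482, -247, 108], [482, -250, 107], [483, -253, 107], [484, -256, 107], [481, -260, 100]]
```

View pics/w2c.png

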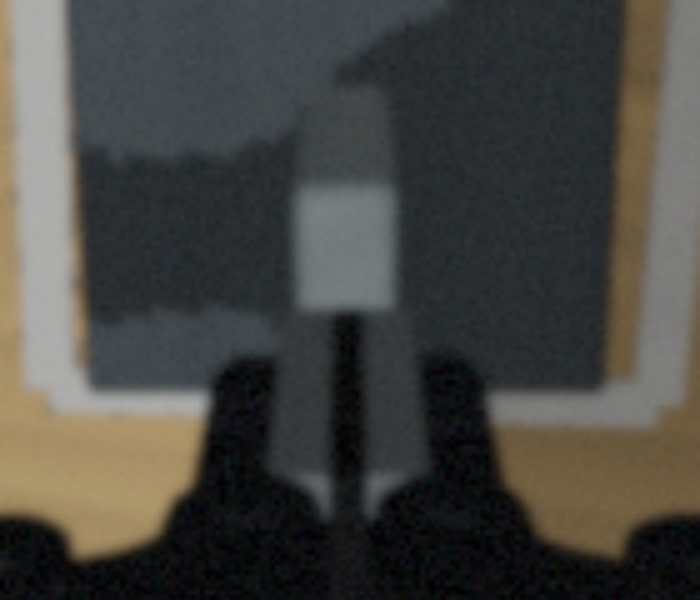

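Run:
```python
from h import *
for v in range(236,300,6):
    print(v,[ (pt('w1',u,v)*1000).round().astype(int).tolist() for u in (145,150,155,160,338,344,350,358)])
print('w2 finer')
for v in range(230,238):
    print(v,[ (pt('w2',u,v)*1000).round().astype(int).tolist() for u in (238,244,255,262)])
o=manip.observe();print(o['position'],o['joints'])
c=np.load('w2.npz');print(np.linalg.inv(c['extrinsics'])); c=np.load('w1.npz');print(np.linalg.inv(c['extrinsics']))
```

```text
236 [[371, -144, -1], [372, -150, 0], [373, -156, -1], [375, -162, 0], [416, -375, 0], [418, -382, 0], [540, -240, 323], [421, -399, -1]]
242 [[363, -145, 0], [363, -150, -1], [365, -157, 0], [366, -162, -1], [408, -378, -1], [410, -384, 1], [412, -391, 1], [413, -401, 0]]
248 [[472, -205, 204], [472, -207, 204], [473, -210, 204], [469, -210, 197], [485, -295, 196], [489, -294, 204], [490, -296, 206], [405, -404, 0]]
254 [[472, -207, 209], [473, -209, 210], [471, -210, 206], [467, -211, 200], [483, -295, 199], [487, -294, 206], [489, -295, 210], [490, -299, 209]]
260 [[473, -209, 216], [471, -210, 212], [468, -211, 206], [464, -211, 200], [480, -296, 198], [484, -295, 206], [488, -294, 213], [490, -296, 215]]
266 [[472, -210, 218], [469, -211, 213], [466, -211, 207], [462, -212, 201], [477, -296, 199], [482, -295, 207], [486, -294, 214], [489, -295, 220]]
272 [[470, -210, 219], [467, -211, 215], [463, -212, 208], [460, -213, 202], [475, -296, 201], [479, -296, 208], [484, -295, 215], [488, -294, 222]]
278 [[467, -211, 220], [464, -211, 214], [460, -212, 208], [456, -213, 202], [473, 
[... 1062 characters left out ...]
4], [484, -253, 85], [484, -257, 84]]
[ 0.47159689 -0.25212664  0.03387791] [ 0.47592242  0.46290474 -0.12660553  2.01190942  0.09070101  0.67202347
 -1.08394127]
[[ 1.94222120e-01 -9.41288043e-01 -2.76142333e-01  5.41866840e-01]
 [-9.80957353e-01 -1.86177604e-01 -5.53224301e-02 -2.38656561e-01]
 [ 6.62824044e-04  2.81628692e-01 -9.59523236e-01  2.15667669e-01]
 [ 0.00000000e+00  0.00000000e+00  0.00000000e+00  1.00000000e+00]]
[[ 1.92742609e-01 -9.41357095e-01 -2.76942425e-01  5.40165673e-01]
 [-9.81248881e-01 -1.84630872e-01 -5.53360066e-02 -2.39828171e-01]
 [ 9.58820992e-04  2.82415051e-01 -9.59291832e-01  3.23465714e-01]
 [ 0.00000000e+00  0.00000000e+00  0.00000000e+00  1.00000000e+00]]
```

The depth shows the shut fingertips at z≈0.078, while the reported TCP is at 0.034. The tips really sit about 44 mm above the reported TCP, and the side view agrees, since the fingers end above the tab. The open fingers in the earlier frame were off by the same amount, so I correct by going lower.

Request:
play_rows --series '[[[0,0,0,0,0,0,1],[0,0,0,0,0,0,1],[0,0,0,0,0,0,1],[0,0,0,0,0,0,1],[0,0,0,0,0,0,1],[0,0,-16,0,0,0,1],[0,0,-16,0,0,0,1],[0,0,-10,0,0,0,1],[0,0,-4,0,0,0,1],[0,0,0,0,0,0,1]]]'

```text
time_s: 4.5
position: [0.4715, -0.2521, -0.0124]
tcp_rot: [-0.208, 2.119, -2.119]
contact_force: [0.5, -0.5, 0.2]
gripper_width: 0.0857
```

Request:
play_rows --series '[[[0,0,0,0,0,0,-1],[0,0,0,0,0,0,-1],[0,0,0,0,0,0,-1],[0,0,0,0,0,0,-1],[0,0,0,0,0,0,-1],[0,0,0,0,0,0,-1]]]'

```text
time_s: 5.25
position: [0.4716, -0.2521, -0.0118]
tcp_rot: [-0.208, 2.119, -2.119]
contact_force: [-2.0, 0.8, 5.1]
gripper_width: 0.0115
```

Tab gripped (11.5 mm). Slide to just before the mouth, squaring up on the way.

Request:
play_rows --series '[[[3,12,0,0,0,-0.6,-1],[6,25,0,0,0,-1.2,-1],[6,25,0,0,0,-1.2,-1],[6,25,0,0,0,-1.2,-1],[6,25,0,0,0,-1.2,-1],[6,25,0,0,0,-1.2,-1],[6,25,0,0,0,-1.2,-1],[6,25,0,0,0,-1.2,-1],[6,25,0,0,0,-1.2,-1],[6,25,0,0,0,-1,-1],[6,28,0,0,0,-0.5,-1],[0,0,0,0,0,0,-1]]]' --squeeze 60

```text
time_s: 6.75
position: [0.5358, 0.0156, -0.0118]
tcp_rot: [-0.009, -2.222, 2.218]
contact_force: [1.4, 6.1, 3.8]
gripper_width: 0.0115
```

Run:
```python
from h import *
from scipy.spatial.transform import Rotation as Ro
np.set_printoptions(precision=4,suppress=True)
o=manip.observe();print(o['position'],Ro.from_rotvec(o['tcp_rot']).as_matrix()[:,2],o['joints'],o['contact_force'])
snap('top','t3'); snap('wrist','w3')
a=cv2.imread('pics/t3.png')[140:250,180:320]; b=cv2.imread('pics/w3.png')
cv2.imwrite('pics/t3b.png',np.hstack([cv2.resize(a,(490,385),interpolation=cv2.INTER_CUBIC),cv2.resize(b,(0,0),fx=1.0026,fy=1.0026)[:385,140:440]]))
```

```text
[ 0.5358  0.0156 -0.0118] [-0.0058 -1.     -0.0018] [-0.0998  0.5372 -0.0564  2.0327  0.0507  0.5707 -1.7674] [1.3657 6.0795 3.8284]
```

View pics/t3b.png

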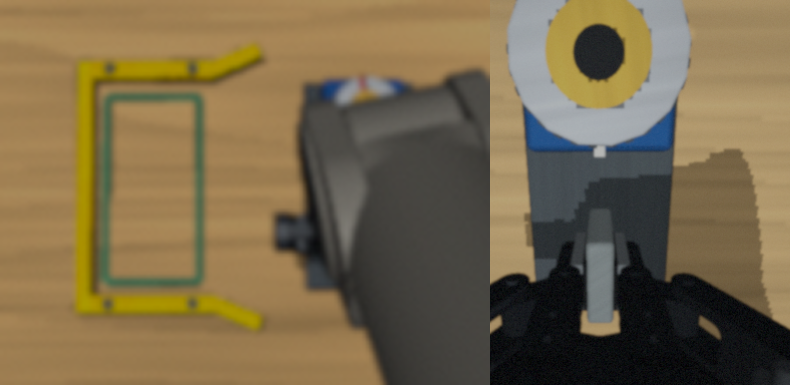

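The wrist view shows the tab held at col 598, rows 242–322, and the nut hole at (598,52), square to the tool. The top view shows the block in front of the mouth.

Run:
```python
from h import *
np.set_printoptions(precision=4,suppress=True)
g=lambda u,v:((u-350)/1.0026,v/1.0026)
N=pt('w3',*g(598,52),z=.096);T=(pt('w3',*g(598.5,242),z=.062)+pt('w3',*g(600,322),z=.062))/2
print(N,T,N-T, np.degrees(np.arctan2(N[1]-T[1],N[0]-T[0])))
print(pt('w3',*g(560,60)), pt('w3',*g(640,60)))
```

```text
[0.6202 0.0145 0.096 ] [0.5361 0.0148 0.062 ] [ 0.0841 -0.0003  0.034 ] -0.22413462750761898
[0.6184 0.0234 0.0965] [0.6185 0.0046 0.0954]
```

Request:
play_rows --series '[[[0,10,0,0,0,0,-1],[0,18,0,0,0,0,-1],[0,18,0,0,0,0,-1],[0,18,0,0,0,0,-1],[0,18,0,0,0,0,-1],[0,18,0,0,0,0,-1],[0,16,0,0,0,0,-1],[0,12,0,0,0,0,-1],[0,8,0,0,0,0,-1],[0,6,0,0,0,0,-1],[0,4,0,0,0,0,-1],[0,0,0,0,0,0,-1]]]'

```text
time_s: 8.35
position: [0.5355, 0.1539, -0.0117]
tcp_rot: [-0.016, -2.21, 2.219]
contact_force: [0.1, -9.0, 8.2]
gripper_width: 0.0106
```

Run:
```python
from h import *
from scipy.spatial.transform import Rotation as Ro
np.set_printoptions(precision=4,suppress=True)
snap('wrist','w4')
o=manip.observe();print(o['position'],Ro.from_rotvec(o['tcp_rot']).as_matrix()[:,2],o['contact_force'],o['torque'],o['joint_vel'])
b=cv2.imread('pics/w4.png')
cv2.imwrite('pics/w4b.png',cv2.resize(b,(768,576)))
```

```text
[ 0.5355  0.154  -0.0117] [-0.0141 -0.9999  0.0039] [ 0.9172 -8.9864  8.3429] [-1.6268 -0.1584 -0.386 ] [ 0.0031 -0.0006 -0.0003 -0.0006  0.0009  0.0009  0.001 ]
```

View pics/w4b.png

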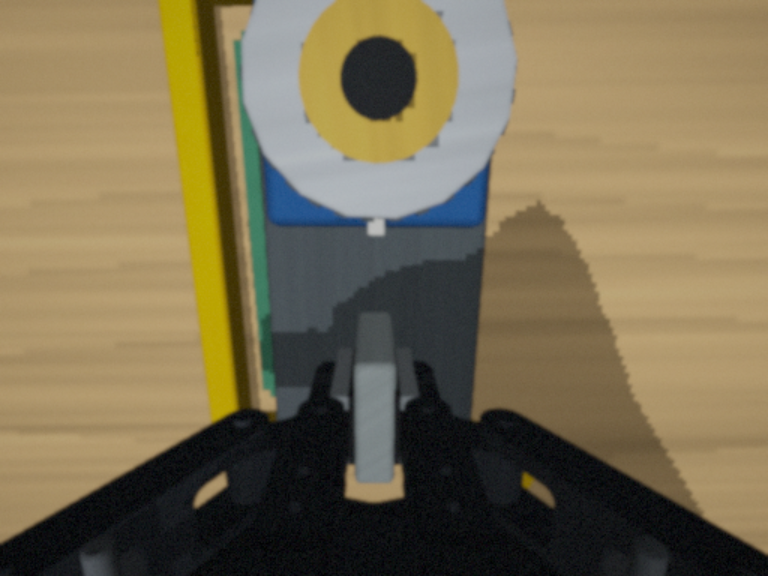

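Run:
```python
from h import *
np.set_printoptions(precision=4,suppress=True)
g=lambda u,v:(u/1.5,v/1.5)
for n,u,v,z in(('nut',378,80,.096),('tabfar',376,362,.062),('tabnear',375,480,.062),('plateL1',268,240,.016),('plateL2',274,385,.016),('wall1',222,240,.02),('wall2',235,385,.02),('plateR1',485,240,.016),('plateR2',477,385,.016)):
    print(n,pt('w4',*g(u,v),z=z))
```

```text
nut [0.6198 0.152  0.096 ]
tabfar [0.5555 0.1528 0.062 ]
tabnear [0.517  0.1536 0.062 ]
plateL1 [0.5819 0.1907 0.016 ]
plateL2 [0.5243 0.1931 0.016 ]
wall1 [0.5828 0.2057 0.02  ]
wall2 [0.5267 0.207  0.02  ]
plateR1 [0.5808 0.113  0.016 ]
plateR2 [0.5229 0.1128 0.016 ]
```

Block origin is at y≈0.152, and the nest origin at 0.163. Alignment is good, but about 10 mm is left, because friction holds the compliant arm back. I push on.

Request:
play_rows --series '[[[0,4,0,0,0,0,-1],[0,4,0,0,0,0,-1],[0,4,0,0,0,0,-1],[0,3,0,0,0,0,-1],[0,0,0,0,0,0,-1],[0,0,0,0,0,0,-1]]]'

```text
time_s: 9.15
position: [0.5357, 0.1675, -0.0117]
tcp_rot: [-0.017, -2.208, 2.22]
contact_force: [0.7, -12.1, 9.7]
gripper_width: 0.0111
```

Request:
play_rows --series '[[[0,3,0,0,0,0,-1],[0,3,0,0,0,0,-1],[0,0,0,0,0,0,-1],[0,0,0,0,0,0,-1]]]'

```text
time_s: 9.65
position: [0.5356, 0.1675, -0.0114]
tcp_rot: [-0.018, -2.199, 2.225]
contact_force: [-1.8, -24.7, 19.4]
gripper_width: 0.0112
```

Home: no further motion, and the push rose to 25 N. I relax the push, open, and rise straight up.

Request:
play_rows --series '[[[0,-4,0,0,0,0,-1],[0,-3,0,0,0,0,-1],[0,0,0,0,0,0,1],[0,0,0,0,0,0,1],[0,0,0,0,0,0,1],[0,0,0,0,0,0,1],[0,0,0,0,0,0,1],[0,0,20,0,0,0,1],[0,0,40,0,0,0,1],[0,0,50,0,0,0,1],[0,0,20,0,0,0,1],[0,0,0,0,0,0,1]]]'

```text
time_s: 11.15
position: [0.5358, 0.1734, 0.1196]
tcp_rot: [-0.014, -2.22, 2.217]
contact_force: [-0.0, 0.2, -0.1]
gripper_width: 0.0854
```

Run:
```python
from h import *
from scipy.spatial.transform import Rotation as Ro
np.set_printoptions(precision=4,suppress=True)
o=manip.observe();print(o['position'],Ro.from_rotvec(o['tcp_rot']).as_matrix(),o['contact_force'],o['joints'])
snap('wrist','w5')
cv2.imwrite('pics/w5b.png',cv2.resize(cv2.imread('pics/w5.png'),(768,576)))
```

```text
[0.5358 0.1734 0.1196] [[-1.      0.0034 -0.0088]
 [ 0.0088  0.0014 -1.    ]
 [-0.0034 -1.     -0.0014]] [-0.0269  0.2284 -0.0833] [-0.3814  0.375  -0.053   1.897   0.0257  0.8666 -2.0268]
```

View pics/w5b.png

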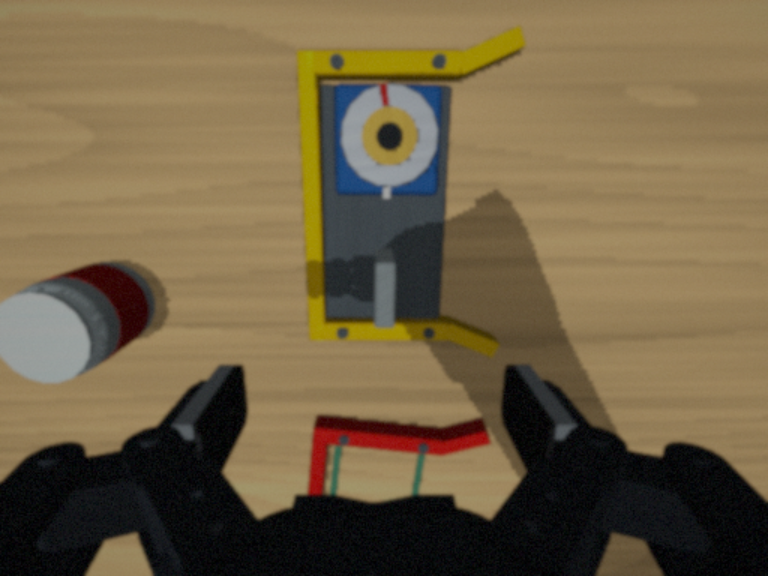

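The block is home against the stop, between the guides, upright. The nut centre is at (389,135), the red mark at (384,95) and the pointer at (387,193). The tool is now at y=0.173, so the clock and commanded y differ slightly.

Run:
```python
from h import *
np.set_printoptions(precision=4,suppress=True)
g=lambda u,v:(u/1.5,v/1.5)
N=pt('w5',*g(389.5,135),z=.096);print('nut',N,pt('w5',*g(360,135)),pt('w5',*g(420,135)))
R=pt('w5',*g(383.5,93),z=.096);print('red deg',np.degrees(np.arctan2(*(R-N)[[1,0]])))
for n,u,v,z in(('tabfar',386,262,.062),('tabnear',384,326,.062),('plR1',449,95,.016),('plR2',439,310,.016),('w1',321,180,.02),('w2',325,300,.02),('pointer',387,193,.061),('gT',400,77,.02),('gB',400,320,.02)):
    print(n,pt('w5',*g(u,v),z=z))
print(manip.observe()['position'])
```

```text
nut [0.6192 0.1647 0.096 ] [0.6062 0.1719 0.3   ] [0.6192 0.1509 0.0938]
red deg 8.701358052140636
tabfar [0.5542 0.1654 0.062 ]
tabnear [0.5159 0.1666 0.062 ]
plR1 [0.6467 0.126  0.016 ]
plR2 [0.51   0.1275 0.016 ]
w1 [0.5978 0.2049 0.02  ]
w2 [0.5191 0.2055 0.02  ]
pointer [0.592  0.1648 0.061 ]
gT [0.6561 0.1559 0.02  ]
gB [0.5043 0.1546 0.02  ]
[0.5347 0.173  0.1181]
```

Request:
play_rows --series '[[[7,-0.8,0,0,0,10.6,1],[7,-0.8,0,0,0,10.6,1],[7,-0.8,0,0,0,10.6,1],[7,-0.8,0,0,0,10.6,1],[7,-0.8,0,0,0,10.6,1],[7,-0.8,0,0,0,10.6,1],[7,-0.8,0,0,0,10.6,1],[7,-0.8,0,0,0,10.6,1],[7,-0.8,0,0,0,10.6,1],[7,-0.8,0,0,0,10.6,1],[7,-0.5,0,0,0,10.6,1],[7,0,0,0,0,10.6,1]]]'

```text
time_s: 12.7
position: [0.6176, 0.1641, 0.1156]
tcp_rot: [-1.45, 0.723, -0.719]
contact_force: [0.2, 0.3, 0.3]
gripper_width: 0.0852
```

Request:
play_rows --series '[[[0,0,0,0,0,10.6,1],[0,0,0,0,0,10.6,1],[0,0,0,0,0,10.6,1],[0,0,0,0,0,10.6,1],[0,0,0,0,0,0,1],[0,0,0,0,0,0,1]]]'

```text
time_s: 13.45
position: [0.618, 0.1642, 0.1168]
tcp_rot: [-1.566, 0.153, -0.151]
contact_force: [0.5, 0.3, -0.0]
gripper_width: 0.0852
```

Run:
```python
from h import *
from scipy.spatial.transform import Rotation as Ro
np.set_printoptions(precision=4,suppress=True)
o=manip.observe();print(o['position'],Ro.from_rotvec(o['tcp_rot']).as_matrix(),o['contact_force'],o['joints'])
```

```text
[0.618  0.1642 0.1168] [[ 0.9813 -0.0017  0.1925]
 [-0.1925  0.      0.9813]
 [-0.0016 -1.     -0.0003]] [ 0.5059  0.3005 -0.0183] [ 0.1245  0.5866 -0.6787  1.6769  0.4167  1.0291  0.6852]
```

Request:
play_rows --series '[[[1,0,-30,0,0,0,1],[0,0,-30,0,0,0,1],[0,0,-20,0,0,0,1],[0,0,-10,0,0,0,1],[0,0,-4,0,0,0,1],[0,0,0,0,0,0,1]]]' --squeeze 30

```text
time_s: 14.2
position: [0.62, 0.1646, 0.0244]
tcp_rot: [-1.565, 0.149, -0.15]
contact_force: [0.5, -0.3, 1.0]
gripper_width: 0.0858
```

Request:
play_rows --series '[[[0,0,0,0,0,0,-1],[0,0,0,0,0,0,-1],[0,0,0,0,0,0,-1],[0,0,0,0,0,0,-1],[0,0,0,0,0,0,-1]]]'

```text
time_s: 14.82
position: [0.6203, 0.1656, 0.0246]
tcp_rot: [-1.564, 0.148, -0.15]
contact_force: [1.6, 4.5, 2.3]
gripper_width: 0.0431
```

Run:
```python
from h import *
from scipy.spatial.transform import Rotation as Ro
np.set_printoptions(precision=4,suppress=True)
o=manip.observe();print(o['position'],Ro.from_rotvec(o['tcp_rot']).as_matrix()[:,2],o['contact_force'],o['torque'],o['joints'])
snap('wrist','w6');snap('side','s6')
a=cv2.imread('pics/w6.png');s=cv2.imread('pics/s6.png')[190:270,180:300]
cv2.imwrite('pics/w6b.png',np.hstack([a[:384,100:420],cv2.resize(s,(480,384),interpolation=cv2.INTER_CUBIC)]))
```

```text
[0.6203 0.1656 0.0246] [0.1888 0.982  0.0019] [1.6227 4.5143 2.2604] [ 0.765  -0.3275 -0.032 ] [ 0.0827  0.6946 -0.6221  1.7314  0.5045  0.8788  0.6221]
```

View pics/w6b.png

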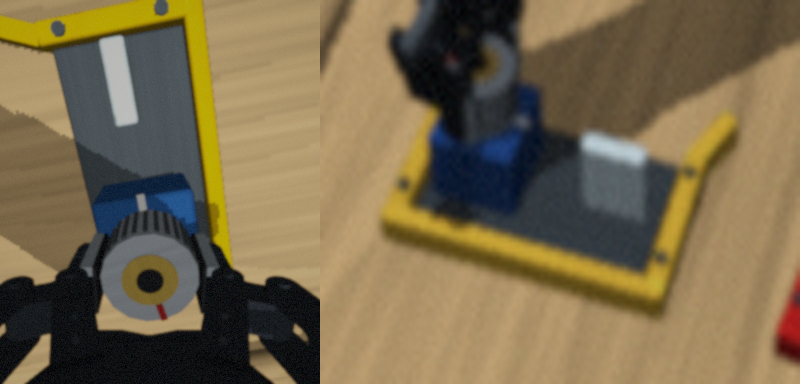

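The nut is gripped (43 mm), the block is seated and the red mark is away from the pointer. Turn it clockwise.

Request:
play_rows --series '[[[0,0,-0.07,0,0,-10,-1],[0,0,-0.07,0,0,-10,-1],[0,0,-0.07,0,0,-10,-1],[0,0,-0.07,0,0,-10,-1],[0,0,-0.07,0,0,-10,-1],[0,0,-0.07,0,0,-10,-1],[0,0,-0.07,0,0,-10,-1],[0,0,-0.07,0,0,-10,-1],[0,0,-0.07,0,0,-10,-1],[0,0,-0.07,0,0,-10,-1],[0,0,-0.07,0,0,-10,-1],[0,0,-0.07,0,0,-10,-1]]]' --squeeze 40

```text
time_s: 16.42
position: [0.62, 0.1657, 0.0237]
tcp_rot: [-0.777, 1.717, -1.715]
contact_force: [0.7, 5.1, 2.7]
gripper_width: 0.0434
```

```bash
cat > st.py <<'E'
from h import *
from scipy.spatial.transform import Rotation as Ro
np.set_printoptions(precision=4,suppress=True)
o=manip.observe();z=Ro.from_rotvec(o['tcp_rot']).as_matrix()[:,2]
print(o['position'],'jaw',np.degrees(np.arctan2(z[1],z[0])),z[2],o['contact_force'],o['torque'],o['joints'],o['gripper_width'],o['time_s'])
E
python3 st.py
```

```text
[0.62   0.1657 0.0237] jaw -41.19224620810814 -0.0003481483460103796 [0.6942 5.0757 2.7099] [ 1.0304 -0.0634  0.0912] [-0.2731  0.6139 -0.1164  1.7585  0.0943  0.7731 -1.1549] 0.043393480403320535 16.425
```

Request:
play_rows --series '[[[0,0,-0.07,0,0,-10,-1],[0,0,-0.07,0,0,-10,-1],[0,0,-0.07,0,0,-10,-1],[0,0,-0.07,0,0,-10,-1],[0,0,-0.07,0,0,-10,-1],[0,0,-0.07,0,0,-6,-1],[0,0,0,0,0,0,-1]]]'

```text
time_s: 17.3
position: [0.6201, 0.1658, 0.0233]
tcp_rot: [-0.13, -2.162, 2.159]
contact_force: [1.4, 4.8, 4.1]
gripper_width: 0.0432
```

```bash
python3 st.py
```

```text
[0.6201 0.1658 0.0233] jaw -96.82908070782767 -0.0015147677659097896 [1.4459 4.7726 4.1308] [ 1.301  -0.2071 -0.0256] [-0.4537  0.6154  0.1322  1.7723 -0.1121  0.7597 -1.9542] 0.04320001348671257 17.3
```

Request:
play_rows --series '[[[0,0,0,0,0,-4,-1],[0,0,0,0,0,-4,-1],[0,0,0,0,0,-4,-1],[0,0,0,0,0,0,-1]]]'

```text
time_s: 17.8
position: [0.6201, 0.1658, 0.0233]
tcp_rot: [-0.339, -2.046, 2.042]
contact_force: [1.7, 6.2, 4.0]
gripper_width: 0.0432
```

```bash
python3 st.py
```

```text
[0.6201 0.1658 0.0233] jaw -108.79644553577144 -0.0018690078053285337 [1.744  6.1651 3.955 ] [ 1.2811 -0.2436 -0.0584] [-0.4921  0.6192  0.1859  1.7752 -0.1581  0.7602 -2.1241] 0.043155084940701714 17.8
```

Request:
play_rows --series '[[[0,0,0,0,0,-4,-1],[0,0,0,0,0,-4,-1],[0,0,0,0,0,-4,-1],[0,0,0,0,0,0,-1]]]'

```text
time_s: 18.3
position: [0.6196, 0.163, 0.023]
tcp_rot: [-0.527, -1.917, 1.921]
contact_force: [0.3, -0.4, 4.9]
gripper_width: 0.0429
```

```bash
python3 st.py
python3 - <<'E'
from h import *
snap('wrist','w7');b=cv2.imread('pics/w7.png');cv2.imwrite('pics/w7b.png',cv2.resize(b,(768,576)))
E
```

```text
[0.6196 0.163  0.023 ] jaw -120.71470001345104 0.0018496597714922694 [ 0.31   -0.398   4.8705] [ 0.0673 -0.1182  0.9175] [-0.5304  0.6243  0.2423  1.7792 -0.2017  0.7633 -2.2925] 0.04294512037407592 18.3
```

View pics/w7b.png

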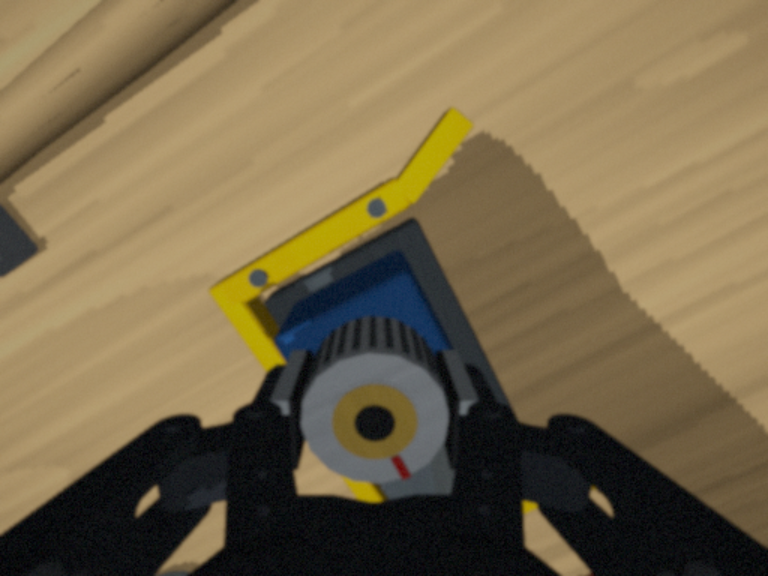

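The torque about z jumped to 0.92 N m after about 190° of turning, close to the 188.7° from red mark to pointer, so the nut is bottomed. The red mark, at (402,467), slipped about 7° in the grip. I check the block pose.

Run:
```python
from h import *
np.set_printoptions(precision=4,suppress=True)
g=lambda u,v:(u/1.5,v/1.5)
def ang(a,b): d=b-a;return np.degrees(np.arctan2(d[1],d[0]))
P=lambda u,v,z:pt('w7',*g(u,v),z=z)
N=P(374,422,.0945);R=P(405,477,.0945)
print('nut',N,'red dir',ang(N,R))
print('plate -y edge yaw',ang(P(500,400,.016),P(415,220,.016)),P(415,220,.016))
print('plate +x edge yaw+90',ang(P(415,220,.016),P(270,293,.016)),'guide',ang(P(383,222,.02),P(268,292,.02)))
print('body top edge',ang(P(403,252,.061),P(280,333,.061)))
N=pt('w6',149+100,281,.096);R=pt('w6',164+100,316,.096);print('before red dir',N,ang(N,R))
```

```text
nut [0.6195 0.1627 0.0945] red dir 175.5801127604235
plate -y edge yaw -4.019970820693672 [0.6525 0.1222 0.016 ]
plate +x edge yaw+90 86.17790974558997 guide 90.58810581251069
body top edge 93.37120081625086
before red dir [0.6204 0.1649 0.096 ] 9.674797382439948
```

Block yaw is about -4° (limit 7.4°), the origin is within about 1 mm of the nest's, and the red mark is over the pointer. Now back off a quarter turn.

Request:
play_rows --series '[[[0,0,0.06,0,0,4,-1],[0,0,0.06,0,0,8,-1],[0,0,0.06,0,0,9,-1],[0,0,0.06,0,0,9,-1],[0,0,0.06,0,0,9,-1],[0,0,0.06,0,0,9,-1],[0,0,0.06,0,0,9,-1],[0,0,0.06,0,0,9,-1],[0,0,0.06,0,0,9,-1],[0,0,0.06,0,0,9,-1],[0,0,0.06,0,0,7,-1],[0,0,0,0,0,0,-1]]]'

```text
time_s: 19.85
position: [0.6196, 0.1634, 0.0236]
tcp_rot: [-0.918, 1.58, -1.581]
contact_force: [-0.2, 0.4, 5.3]
gripper_width: 0.0431
```

```bash
python3 st.py
python3 - <<'E'
from h import *
snap('wrist','w8');b=cv2.imread('pics/w8.png');cv2.imwrite('pics/w8b.png',cv2.resize(b,(768,576)))
E
```

```text
[0.6196 0.1634 0.0236] jaw -29.744983154569343 -2.0763341920526646e-05 [-0.2259  0.3656  5.2963] [0.3529 0.0673 0.0994] [-0.2333  0.6167 -0.1681  1.7565  0.1386  0.7805 -0.9889] 0.04306801434382762 19.85
```

View pics/w8b.png

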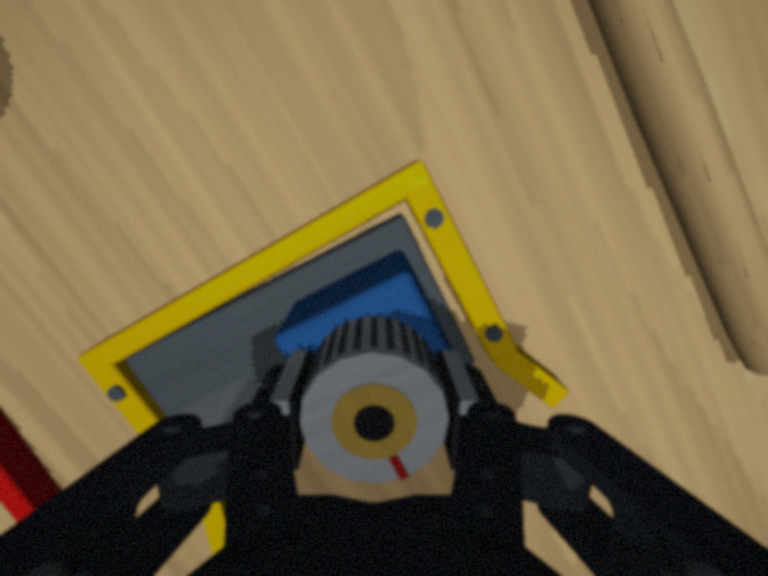

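Run:
```python
from h import *
np.set_printoptions(precision=4,suppress=True)
g=lambda u,v:(u/1.5,v/1.5)
def ang(a,b): d=b-a;return np.degrees(np.arctan2(d[1],d[0]))
P=lambda u,v,z:pt('w8',*g(u,v),z=z)
N=P(374,422,.095);R=P(404,477,.095)
print('nut',N,'red dir',ang(N,R))
print('plate +y edge',ang(P(128,360,.016),P(403,215,.016)),'stop wall',ang(P(118,362,.02),P(408,203,.02)))
print('body +y edge',ang(P(280,335,.061),P(410,277,.061)))
```

```text
nut [0.6196 0.1626 0.095 ] red dir -94.29022275922696
plate +y edge -1.985536215549649 stop wall -1.1875902833612393
body +y edge -4.839552340756931
```

The red mark stands about 88–90° back from the pointer in the block frame. The block is home, and the grip is 40 N on 43 mm. Handing in.

```bash
python3 -c "
from cell import manip
manip.job_done(); print('done')"
```

```text
the job is handed in; nothing more can be done
done
```

I slid the block by its tab into the yellow nest until it stopped against the end stop. Then I screwed the nut down until it bottomed and backed it off a quarter turn. I handed the job in at about 20 s with the fingers still gripping the nut. `job_done()` gave no verdict, so what follows is my own measurement.

- **Block:** in the last wrist picture the nut axis, and so the block's origin, is within about 1 mm of the nest origin I measured. While tightening, the block turned about 4° clockwise in the nest's clearance, and it now stands 2 to 5° off by different edges. The limit is 7.4°.
- **Bottoming:** torque rose to 0.92 N m after about 190° of turning, with the red mark in line with the white pointer. The nut slipped about 7° in the grip at that point.
- **Setting:** the red mark is about 88 to 90° back from the pointer, against an allowed 73 to 107°. The grip is set to 40 N, with the fingers at 43 mm on the 44 mm nut.
- **Bystanders:** I never went near the jar, hammer or tin. I did not measure them again at the end.

**Disagreement:** the real fingertips sit about 44 mm higher than the reported TCP. My first grip on the tab therefore closed on air above it; I saw this in the images and corrected the height for every later move.

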